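# Roll the rolling pin back over the strip in the pastry board

## Robot

A 7-joint arm with a two-finger parallel gripper is mounted at the origin on a cart in front of the work surface, level with it; the furniture and walls round the work are solid. World frame = base frame: x ahead of the robot, y to its left, z up, the work surface at z = 0. Lengths are in m, angles in rad, forces in N, time in s.
With the tool pointing down it reaches from about 0.4 to 0.875 m from the base axis. Payload 19.3 kg.
Tool frame: the origin (TCP) lies midway between the tips of the shut fingers; the grasp point (between the pads) lies 19 mm behind it (bot.pinch_z is the distance from the TCP to the grasp point, in m); z points along the fingers, y is the line along which they close (so a half turn about z gives the same grasp; the last joint's range is limited). The gripper opens to 85 mm and grips with 20 to 120 N. Pads are 22 mm wide; open, the fingers measure 114 mm over their backs; the gripper's body (76 mm by 85 mm) begins 54 mm behind the grasp point. The pads swing forward as they close: fully open they stand 13 mm farther back than shut.
Start: joints at [-1.268, 0.521, -0.036, 1.599, 0.021, 1.021, -0.113], TCP at [0.228, 0.582, 0.231] pointing down, gripper open.
Joint ranges: [-2.91, 2.91], [-0.3, 2.13], [-1.5, 1.42], [0.17, 2.43], [-1.26, 4.41], [0.16, 1.93], [-2.52, 2.52]. Speed limits (rad/s): [1.89, 1.89, 2.39, 2.39, 3.01, 3.01, 3.01].

## Interface

Orientations are given as [roll, pitch, yaw] about the fixed x, y, z axes, in that order (R = Rz(yaw) Ry(pitch) Rx(roll)).
In Python, from workcell import observe, viewer, bot gives the robot as it stands. The module is installed in compiled form; this text tells all that it offers.
- The arm moves only by the tool play_rows, never from a script. Its argument "motion" is a list of rows, each a list of 7 numbers: the shift along the tool's x, y, z in cm, then the turn, a rotation vector about the tool's x, y, z in rad, then the opening, from -1 (shut) to 1 (fully open), so that 0 is half open. A call has exactly 5 rows; each row is the pose to reach, as a shift and turn from the pose commanded when the call began, along the tool's axes at that moment; what a row does not reach only later rows make up. A row lasts 1/10 s, in which the tool goes at most 50 mm and 8.59 degrees, less where a joint would pass 70% of its speed; a pose out of reach is approached as far as the arm can. A call with a gripper value outside its range is refused whole. The fingers move at their own pace and stop on an object; "squeeze" is the grip in N (left out, the last holds). Time passes only in rows, so rows that repeat a pose let the fingers close, or fill a call up. It gives the time, the measured TCP pose, the force, the opening and the grip force at its end, in the units of the state.
- observe(): the state, without advancing time (a new reading comes with each control period).
- viewer.grab_frame(name): name is "scene" or "top"; returns (picture, depth): 420x560x3 uint8, red, green, blue; 420x560 float32, m along the optical axis (not along the pixel's ray), 0 where there is no reading.
- viewer.camera_info(name): a dict with "fx", "fy", "cx", "cy" (pixels), "R" (3x3) and "t" (3): a world point X has camera coordinates R X + t. Camera axes: x right, y down, z forward; pixel columns grow to the right and rows downward; lengths in m; the calibration is good to about 2 mm. A picture is of the moment at which its call begins. camera_info takes no time and is no camera call.
- bot.job_done(): hands the job in; it is judged then, once.
The state is a dict: "clock": time; "qpos": joint angles; "qd": joint speeds; "joint_efforts": joint torques, N m; "position": TCP position; "tool_rot": TCP orientation; "force": force on the tool from outside, world axes, zero at the start; "moment": the same for the moment, N m; "grip_width": finger opening in m; "finger_force": force on a finger pad.
Only numpy, scipy, OpenCV 4.12 (cv2) and the standard library are available. Lean on these libraries where they do the work, as an engineer would, in place of code of your own. Each camera call takes 0.05 s, during which the arm holds its last target. There are 200 camera calls.

## Task

Clear the front of the pastry board for the dough: with the fingertips on top of the rolling pin, roll it away from you along the board until it lies centred over the dark strip let into the board, in line with the strip and at rest. Let it really roll rather than slide, do not pick it up, and leave the other things standing where they are.

Things in the scene. Friction and masses are not known exactly. Their poses are not given: they have to be found in the camera images.
- rolling_pin: Loose wooden rolling pin, 0.3-0.6 kg, lying across the board: middle 60 mm thick, 160 mm long, rounded shoulders; a fixed handle 28 mm thick, 50 mm long at each end. Origin at its centre, on its axis, 30 mm above the board's top; y is the long axis; x and z turn as it rolls (z starts upward). Without slip its top moves twice as far as its centre. Let go at 0.1 m/s it rolls on 20 to 40 mm.
- board: Pale wooden pastry board 270 (x) x 320 (y) x 18 mm, fixed to the worktop. Origin at the centre of its underside, z up, so its top is at 18 mm; x points away from the robot to the board's back edge, y along its width.
- strip (a point): Centre of the dark wooden strip let flush into the board's top, 24 mm wide (along the board's x), running right across the board along the board's y; 35 mm behind the board's middle. Its axes are the board's. At the start the pin lies 95 to 140 mm in front of it.
- pepper_grinder: Bystander: upright glass pepper grinder with a black cap, 43 mm wide, 112 mm high, on a back corner of the board. Origin under its centre.
- cutter: Bystander: steel ring cutter, 46 mm wide, 36 mm high, on the other back corner of the board. Origin under its centre.

How it is judged:
By the outcome, as a careful person would: the job done as asked, in the order asked, and still so for the second after the job is handed in, with the robot touching nothing.
It also fails if it takes over 56 s, if anything falls off the work surface, if the arm or the gripper's body presses on something with over 40 N, if the wrist force passes 120 N, or if a joint passes its speed limit or range.

## Working session

There is one attempt and no reset: what is moved stays moved. The work goes in short steps, Python scripts to look and compute and a tool call to move; the robot and the scene stay as the last step left them, time stands still between calls to the robot, and variables do not carry over. Pictures are saved under pics/ and viewed, at most 10 in all, crops included, and the job is handed in when it is done.

Besides the shell and the picture viewer there is one more tool, called after "Call:" by a JSON object that holds its "api" and its "payload", one argument or row to a line. play_rows: Moves the arm, as the interface text tells. Its arguments: {"type":"object","properties":{"motion":{"type":"array"},"squeeze":{"type":"number"}},"required":["motion"]}

```bash
mkdir -p pics; python3 - <<'E'
from workcell import observe, viewer, bot
import cv2,numpy as np
s=observe();print({k:np.round(v,3).tolist() for k,v in s.items()})
for n in("top","scene"):
    p,d=viewer.grab_frame(n);np.savez(f"{n}.npz",p=p,d=d)
    c=viewer.camera_info(n);print(n,c)
    cv2.imwrite(f"pics/{n}1.png",p[:,:,::-1])
E
```

```text
{'clock': 0.0, 'qpos': [-1.268, 0.522, -0.036, 1.6, 0.021, 1.021, -0.113], 'qd': [-0.0, -0.002, 0.001, -0.002, -0.001, 0.0, 0.001], 'joint_efforts': [0.001, -92.709, 1.981, -36.995, 0.018, 0.008, 0.0], 'position': [0.228, 0.582, 0.231], 'tool_rot': [-3.14, 0.0, 2.769], 'force': [0.135, -0.65, -1.201], 'moment': [-0.038, -0.007, 0.041], 'finger_force': 0.0, 'grip_width': 0.085}
top {'fx': 439.08979411838476, 'fy': 439.08979411838476, 'cx': 282.0951897179652, 'cy': 204.68810477028515, 'R': array([[-0.01553456, -0.99985149, -0.00746224],
       [-0.99479475,  0.01620682, -0.10060191],
       [ 0.10070791,  0.00586059, -0.99489877]]), 't': array([-0.01153277,  0.61879796,  0.90874093])}
scene {'fx': 454.98368264272517, 'fy': 454.98368264272517, 'cx': 277.05140167842734, 'cy': 214.53376301390583, 'R': array([[ 0.60446634, -0.79648219, -0.01538069],
       [-0.51408479, -0.37525492, -0.77129798],
       [ 0.60855343,  0.47413064, -0.63628835]]), 't': array([-0.38518737,  0.35860251,  0.54502303])}
```

View pics/top1.png

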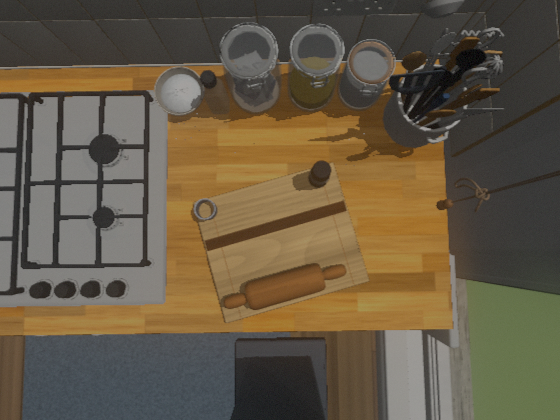

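View pics/scene1.png

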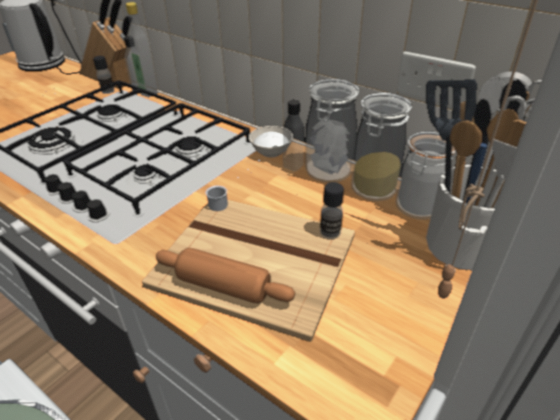

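The top view shows the board tilted (corners about (198,227), (337,166), (368,284), (225,320)). The dark strip runs (206,245)–(346,208), the pin (225,301)–(345,270), the grinder is at (320,175) and the cutter at (205,210).

```bash
cat > h.py <<'E'
import numpy as np
from workcell import viewer
def world(name,u,v,z):
    c=viewer.camera_info(name);R=c["R"];C=-R.T@c["t"]
    r=R.T@np.array([(u-c["cx"])/c["fx"],(v-c["cy"])/c["fy"],1.])
    return C+r*(z-C[2])/r[2]
def cloud(name,d):
    c=viewer.camera_info(name);v,u=np.mgrid[:d.shape[0],:d.shape[1]]
    X=np.stack([(u-c["cx"])/c["fx"]*d,(v-c["cy"])/c["fy"]*d,d],-1)-c["t"]
    return X@c["R"]
E
python3 - <<'E'
import cv2,numpy as np
from h import *
f=np.load("top.npz");p=f["p"]
cv2.imwrite("pics/crop1.png",cv2.resize(p[150:330,180:380,::-1],None,fx=3.3,fy=3.3,interpolation=cv2.INTER_CUBIC)[:600,:800])
W=cloud("top",f["d"])
for u,v in((275,250),(285,262),(285,285),(320,175),(205,210)): print(u,v,W[v,u].round(4))
E
```

```text
275 250 [ 0.5223 -0.0045  0.0174]
285 262 [ 0.4963 -0.0256  0.015 ]
285 285 [ 0.4525 -0.0249  0.0769]
320 175 [ 0.6649 -0.0959  0.1296]
205 210 [0.6111 0.1464 0.0173]
```

View pics/crop1.png

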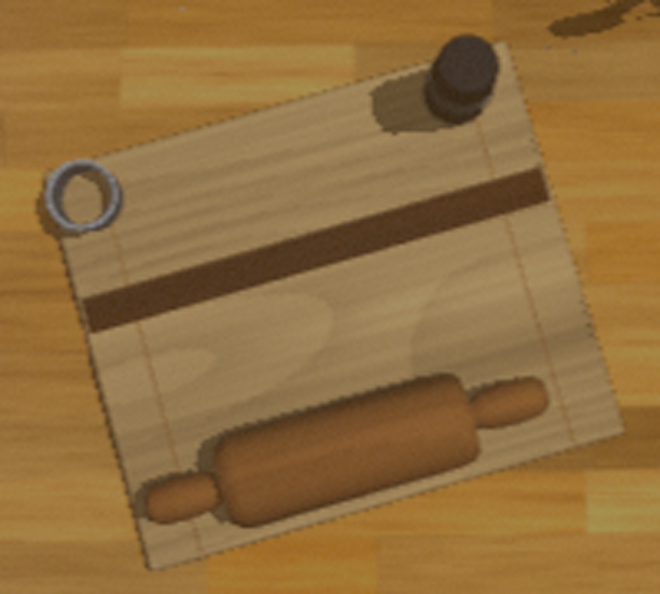

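The crop shows strip ends at (87,316) and (546,184), pin handle tips at (145,503) and (548,394), and board corners at (150,570), (623,432) and (505,42).

```bash
cat >> h.py <<'E'
def strip():
    f=lambda x,y: world("top",180+(x+.5)/3.3-.5,150+(y+.5)/3.3-.5,.018)
    a,b=f(87,316),f(545.5,184)
    e=(a-b)[:2]; e/=np.linalg.norm(e)      # board y (left)
    n=np.array([e[1],-e[0]])                # board x (away)
    return (a+b)[:2]/2,n,e
def pin(name,d,th0=None):
    """axis of pin: least squares of a cylinder r=.03 axis z=.048 on depth points"""
    from scipy.optimize import least_squares
    c,n,e=strip()
    P=cloud(name,d).reshape(-1,3); q=(P[:,:2]-c); s=q@n; t=q@e
    m=(P[:,2]>.055)&(P[:,2]<.085)&(abs(t)<.14)&(s>-.19)&(s<.06)&(d.ravel()>0)
    s,t,z=s[m],t[m],P[m,2]
    g=lambda k: np.hypot(s-k[0]-k[1]*t,z-k[2])-.03
    r=least_squares(g,[np.median(s),0,.048],loss="soft_l1",f_scale=.002)
    lo,hi=np.percentile(t,[.5,99.5])
    return dict(s=r.x[0],ang=r.x[1],z=r.x[2],t0=lo,t1=hi,n=m.sum(),rms=np.sqrt((r.fun**2).mean()))
E
python3 - <<'E'
from h import *
c,n,e=strip();print(c,n,e,np.arctan2(n[1],n[0]))
for k in("top","scene"):
    r=pin(k,np.load(k+".npz")["d"]);print(k,{a:round(float(b),4) for a,b in r.items()})
f=lambda x,y,z: world("top",180+(x+.5)/3.3-.5,150+(y+.5)/3.3-.5,z)
for x,y,z in((150,570,.018),(623,432,.018),(505,42,.018),(145,503,.048),(548,394,.048),(465,65,.13),(84,195,.054)):
    w=f(x,y,z);print(w.round(4),((w[:2]-c)@n).round(4),((w[:2]-c)@e).round(4))
E
```

```text
[ 0.57524671 -0.00683242] [0.96520376 0.26149894] [-0.26149894  0.96520376] 0.2645748566207164
top {'s': -0.1237, 'ang': -0.1683, 'z': 0.0465, 't0': -0.1201, 't1': 0.1366, 'n': 2675.0, 'rms': 0.0198}
scene {'s': -0.1256, 'ang': -0.2201, 'z': 0.0463, 't0': -0.132, 't1': 0.1344, 'n': 3151.0, 'rms': 0.0336}
[0.3716 0.1031 0.018 ] -0.1678 0.1594
[ 0.4544 -0.2027  0.018 ] -0.1678 -0.1575
[ 0.7112 -0.1335  0.018 ] 0.0981 -0.1578
[0.4174 0.102  0.048 ] -0.1239 0.1464
[ 0.4809 -0.151   0.048 ] -0.1288 -0.1145
[ 0.6758 -0.0972  0.13  ] 0.0734 -0.1135
[0.6103 0.1394 0.054 ] 0.0721 0.132
```

```bash
sed -i 's/(P\[:,2\]>.055)&(P\[:,2\]<.085)&(abs(t)<.14)&(s>-.19)&(s<.06)/(P[:,2]>.063)\&(P[:,2]<.082)\&(abs(t)<.14)\&(s>-.17)\&(s<.035)/' h.py
cat >> h.py <<'E'
def rel(x,y,z,yaw,pose=None):
    "shift (cm) and turn about tool z from the present (or given) pose, tool pointing down"
    from workcell import observe
    if pose is None:
        o=observe();pose=[*o["position"],o["tool_rot"][2]]
    d=np.array([x,y,z])-pose[:3];Y=pose[3]
    return (np.array([d[0]*np.cos(Y)+d[1]*np.sin(Y),d[0]*np.sin(Y)-d[1]*np.cos(Y),-d[2]])*100).round(2),round(Y-yaw,3)
E
python3 - <<'E'
from h import *
c,n,e=strip()
for k in("top","scene"):
    r=pin(k,np.load(k+".npz")["d"]);print(k,{a:round(float(b),4) for a,b in r.items()})
    tc=(r['t0']+r['t1'])/2;print(tc,c+n*(r['s']+r['ang']*tc)+e*tc)
p0=[.228,.582,.231,2.769]
for k in ((.33,.42,.2,2.769-.7),):print(rel(*k,p0))
p1=[.33,.42,.2,2.069]
print(rel(.40,.22,.18,2.069-.7,p1));p2=[.4,.22,.18,1.369];print(rel(.44,.03,.15,.669,p2))
E
```

```text
top {'s': -0.1272, 'ang': -0.0024, 'z': 0.0468, 't0': -0.0636, 't1': 0.0951, 'n': 1977.0, 'rms': 0.0018}
0.015727407954801792 [ 0.44836075 -0.02491475]
scene {'s': -0.1273, 'ang': 0.0015, 'z': 0.0462, 't0': -0.0666, 't1': 0.0903, 'n': 2062.0, 'rms': 0.0016}
0.01188410767161862 [ 0.44929765 -0.02864278]
(array([-15.4 , -11.38,   3.1 ]), 0.7)
(array([-20.91,  -3.41,   2.  ]), 0.7)
(array([-17.81,   7.73,   3.  ]), 0.7)
```

Call:
{"api": "play_rows", "payload": {
  "motion": [
    [-3.1,-2.3,0.6,0,0,0.14,1],
    [-6.2,-4.6,1.2,0,0,0.28,1],
    [-9.3,-6.9,1.8,0,0,0.42,1],
    [-12.4,-9.2,2.4,0,0,0.56,1],
    [-15.4,-11.4,3.1,0,0,0.7,1]
  ]
}}

```text
clock: 0.6
position: [0.3302, 0.4182, 0.2001]
tool_rot: [-3.142, 0.0, 2.063]
force: [0.6, 0.6, 0.5]
grip_width: 0.0851
finger_force: 0.0
```

Call:
{"api": "play_rows", "payload": {
  "motion": [
    [-4.2,-0.7,0.4,0,0,0.14,1],
    [-8.4,-1.4,0.8,0,0,0.28,1],
    [-12.6,-2.1,1.2,0,0,0.42,1],
    [-16.8,-2.8,1.6,0,0,0.56,1],
    [-20.9,-3.4,2.0,0,0,0.7,1]
  ]
}}

```text
clock: 1.1
position: [0.3996, 0.2182, 0.1802]
tool_rot: [-3.142, -0.0, 1.363]
force: [1.1, 0.6, 0.2]
grip_width: 0.086
finger_force: 0.0
```

Call:
{"api": "play_rows", "payload": {
  "motion": [
    [-3.6,1.5,0.6,0,0,0.14,1],
    [-7.2,3.1,1.2,0,0,0.28,1],
    [-10.8,4.6,1.8,0,0,0.42,1],
    [-14.3,6.2,2.4,0,0,0.56,1],
    [-17.8,7.7,3.0,0,0,0.7,1]
  ]
}}

```text
clock: 1.6
position: [0.4393, 0.0286, 0.1501]
tool_rot: [3.142, -0.0, 0.663]
force: [0.5, 1.5, -0.1]
grip_width: 0.0852
finger_force: 0.0
```

```bash
python3 - <<'E'
from h import *
from workcell import observe
o=observe();print(o["clock"],o["position"],o["tool_rot"],o["force"],o["qpos"])
c,n,e=strip()
q=c+n*(-.127-.009)+e*.014
print(q,rel(*q,.11,.2646))
E
```

```text
1.6 [0.43929927 0.02862847 0.15009976] [ 3.14150461e+00 -1.11111804e-04  6.63265859e-01] [ 0.49237936  1.46688994 -0.08544394] [-0.62457839  0.41188493  0.54281585  2.16574949 -0.34988109  0.64753578
 -0.74393281]
[ 0.44031802 -0.02888342] (array([-3.46,  4.59,  4.01]), np.float64(0.399))
```

Call:
{"api": "play_rows", "payload": {
  "motion": [
    [-1.2,1.5,1.3,0,0,0.13,1],
    [-2.3,3.1,2.7,0,0,0.26,1],
    [-3.46,4.59,4.0,0,0,0.399,1],
    [-3.46,4.59,4.0,0,0,0.399,1],
    [-3.46,4.59,4.0,0,0,0.399,1]
  ]
}}

```text
clock: 2.1
position: [0.4403, -0.0274, 0.1102]
tool_rot: [3.142, 0.001, 0.271]
force: [-0.1, 0.6, 0.8]
grip_width: 0.0854
finger_force: 0.0
```

```bash
cat > look.py <<'E'
import sys,cv2
from h import *
from workcell import observe
o=observe();c,n,e=strip();q=o["position"][:2]-c
print("clock",round(o["clock"],2),"tcp s,t,z",(q@n).round(4),(q@e).round(4),o["position"][2].round(4),"yaw",o["tool_rot"][2].round(4),"F",o["force"].round(1))
p={}
for k in sys.argv[1:]:
    p[k],d=viewer.grab_frame(k);r=pin(k,d);print(k,{a:round(float(b),4) for a,b in r.items()})
    cv2.imwrite(f"pics/l_{k}_{o['clock']:.1f}.png",p[k][:,:,::-1])
E
python3 look.py top scene
```

```text
clock 2.1 tcp s,t,z -0.1356 0.0154 0.1102 yaw 0.2709 F [-0.1  0.6  0.8]
top {'s': -0.1246, 'ang': 0.0712, 'z': 0.0466, 't0': -0.0639, 't1': -0.0032, 'n': 310.0, 'rms': 0.0017}
scene {'s': -0.1272, 'ang': 0.0022, 'z': 0.0461, 't0': -0.0664, 't1': 0.091, 'n': 2049.0, 'rms': 0.0016}
```

Call:
{"api": "play_rows", "payload": {
  "motion": [
    [0,0,2.0,0,0,0.003,1],
    [0,0,3.8,0,0,0.007,1],
    [0,0,4.1,0,0,0.007,1],
    [0,0,4.3,0,0,0.007,1],
    [0,0,4.4,0,0,0.007,1]
  ]
}}

```text
clock: 2.7
position: [0.4409, -0.0271, 0.0669]
tool_rot: [3.142, -0.001, 0.264]
force: [0.6, 0.4, -0.2]
grip_width: 0.0848
finger_force: 0.0
```

Call:
{"api": "play_rows", "payload": {
  "motion": [
    [0,0,0.1,0,0,0,1],
    [0,0,0.15,0,0,0,1],
    [0,0,0.2,0,0,0,1],
    [0,0,0.25,0,0,0,1],
    [0,0,0.25,0,0,0,1]
  ]
}}

```text
clock: 3.2
position: [0.4413, -0.0272, 0.0645]
tool_rot: [-3.141, -0.002, 0.263]
force: [-1.1, 2.4, 18.7]
grip_width: 0.0852
finger_force: 9.1
```

Call:
{"api": "play_rows", "payload": {
  "motion": [
    [0.4,0,0,0,0,0,1],
    [1.4,0,0,0,0,0,1],
    [2.5,0,0,0,0,0,1],
    [3.3,0,0,0,0,0,1],
    [3.6,0,0,0,0,0,1]
  ]
}}

```text
clock: 3.7
position: [0.4766, -0.0176, 0.0643]
tool_rot: [3.141, -0.002, 0.263]
force: [0.0, 0.9, 8.9]
grip_width: 0.0852
finger_force: 4.6
```

```bash
python3 look.py scene
```

```text
clock 3.7 tcp s,t,z -0.098 0.0154 0.0643 yaw 0.2633 F [0.  0.9 8.9]
scene {'s': -0.1086, 'ang': 0.0026, 'z': 0.0462, 't0': -0.0664, 't1': 0.091, 'n': 1923.0, 'rms': 0.0018}
```

View pics/l_scene_3.7.png

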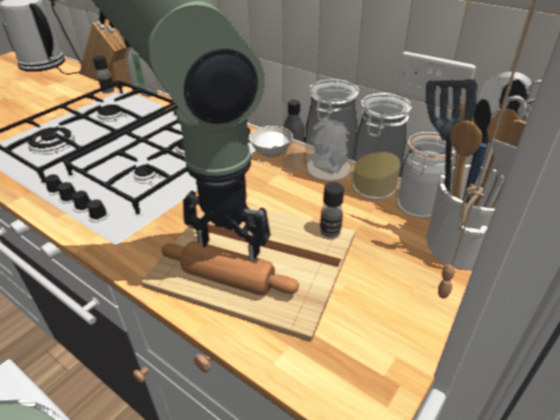

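The fingertips sit at (200,245) and (255,255) on the pin. It rolled 18.6 mm for about 37 mm of finger travel, so there was no slip. I'll keep going with repeated strokes.

Call:
{"api": "play_rows", "payload": {
  "motion": [
    [0,0,-0.6,0,0,0,1],
    [-1.0,0,-0.8,0,0,0,1],
    [-2.0,0,-0.6,0,0,0,1],
    [-2.0,0,-0.2,0,0,0,1],
    [-2.0,0,0.03,0,0,0,1]
  ]
}}

```text
clock: 4.25
position: [0.4561, -0.0232, 0.0636]
tool_rot: [-3.141, -0.001, 0.262]
force: [-6.8, 4.7, 64.7]
grip_width: 0.0853
finger_force: 32.6
```

Call:
{"api": "play_rows", "payload": {
  "motion": [
    [0.4,0,0,0,0,0,1],
    [1.5,0,0,0,0,0,1],
    [2.8,0,0,0,0,0,1],
    [3.6,0,0,0,0,0,1],
    [3.9,0,0,0,0,0,1]
  ]
}}

```text
clock: 4.75
position: [0.4957, -0.0125, 0.0641]
tool_rot: [-3.142, -0.003, 0.263]
force: [0.7, 3.6, 22.5]
grip_width: 0.0852
finger_force: 11.4
```

```bash
python3 look.py scene
```

```text
clock 4.75 tcp s,t,z -0.0783 0.0154 0.0641 yaw 0.2631 F [ 0.7  3.6 22.5]
scene {'s': -0.0882, 'ang': 0.0001, 'z': 0.0461, 't0': -0.0666, 't1': 0.0908, 'n': 1820.0, 'rms': 0.0017}
```

Call:
{"api": "play_rows", "payload": {
  "motion": [
    [0,0,-0.6,0,0,0,1],
    [-2.0,0,-0.6,0,0,0,1],
    [-2.0,0,-0.2,0,0,0,1],
    [-2.0,0,-0.07,0,0,0,1],
    [-2.0,0,-0.02,0,0,0,1]
  ]
}}

```text
clock: 5.3
position: [0.4754, -0.0181, 0.064]
tool_rot: [-3.141, -0.001, 0.263]
force: [-2.5, 2.0, 25.6]
grip_width: 0.0854
finger_force: 12.9
```

Call:
{"api": "play_rows", "payload": {
  "motion": [
    [0.4,0,0,0,0,0,1],
    [1.5,0,0,0,0,0,1],
    [2.8,0,0,0,0,0,1],
    [3.6,0,0,0,0,0,1],
    [3.9,0,0,0,0,0,1]
  ]
}}

```text
clock: 5.8
position: [0.5144, -0.0075, 0.0643]
tool_rot: [3.141, -0.003, 0.263]
force: [-0.2, 3.5, 19.4]
grip_width: 0.0853
finger_force: 10.2
```

```bash
python3 look.py scene
```

```text
clock 5.8 tcp s,t,z -0.0589 0.0153 0.0643 yaw 0.2633 F [-0.2  3.5 19.4]
scene {'s': -0.0676, 'ang': 0.0013, 'z': 0.0461, 't0': -0.0665, 't1': 0.0905, 'n': 1722.0, 'rms': 0.0018}
```

Call:
{"api": "play_rows", "payload": {
  "motion": [
    [0,0,-0.6,0,0,0,1],
    [-1.9,0,-0.6,0,0,0,1],
    [-1.9,0,-0.2,0,0,0,1],
    [-1.9,0,-0.07,0,0,0,1],
    [-1.9,0,0,0,0,0,1]
  ]
}}

```text
clock: 6.35
position: [0.4948, -0.0128, 0.064]
tool_rot: [-3.141, -0.001, 0.263]
force: [-2.4, 2.6, 24.6]
grip_width: 0.0852
finger_force: 12.7
```

Call:
{"api": "play_rows", "payload": {
  "motion": [
    [0.4,0,0,0,0,0,1],
    [1.5,0,0,0,0,0,1],
    [2.8,0,0,0,0,0,1],
    [3.6,0,0,0,0,0,1],
    [3.9,0,0,0,0,0,1]
  ]
}}

```text
clock: 6.85
position: [0.5338, -0.0022, 0.0644]
tool_rot: [3.141, -0.003, 0.264]
force: [-0.5, 2.4, 18.7]
grip_width: 0.0855
finger_force: 9.4
```

```bash
python3 look.py scene
```

```text
clock 6.85 tcp s,t,z -0.0388 0.0153 0.0644 yaw 0.2635 F [-0.5  2.4 18.7]
scene {'s': -0.0472, 'ang': 0.001, 'z': 0.0461, 't0': -0.0666, 't1': 0.0915, 'n': 1637.0, 'rms': 0.0017}
```

Call:
{"api": "play_rows", "payload": {
  "motion": [
    [0,0,-0.6,0,0,0,1],
    [-1.9,0,-0.6,0,0,0,1],
    [-1.9,0,-0.2,0,0,0,1],
    [-1.9,0,-0.07,0,0,0,1],
    [-1.9,0,0,0,0,0,1]
  ]
}}

```text
clock: 7.4
position: [0.5141, -0.0076, 0.064]
tool_rot: [-3.141, -0.001, 0.263]
force: [-3.9, 2.5, 22.5]
grip_width: 0.0857
finger_force: 11.6
```

Call:
{"api": "play_rows", "payload": {
  "motion": [
    [0.4,0,0,0,0,0,1],
    [1.5,0,0,0,0,0,1],
    [2.8,0,0,0,0,0,1],
    [3.6,0,0,0,0,0,1],
    [3.9,0,0,0,0,0,1]
  ]
}}

```text
clock: 7.9
position: [0.5531, 0.003, 0.0644]
tool_rot: [3.141, -0.003, 0.263]
force: [0.1, 2.9, 17.2]
grip_width: 0.0857
finger_force: 8.8
```

```bash
python3 look.py scene
```

```text
clock 7.9 tcp s,t,z -0.0188 0.0153 0.0644 yaw 0.2634 F [ 0.1  2.9 17.2]
scene {'s': -0.0272, 'ang': 0.0002, 'z': 0.0461, 't0': -0.0664, 't1': 0.0913, 'n': 1574.0, 'rms': 0.0018}
```

Call:
{"api": "play_rows", "payload": {
  "motion": [
    [0,0,-0.6,0,0,0,1],
    [-1.8,0,-0.6,0,0,0,1],
    [-1.8,0,-0.2,0,0,0,1],
    [-1.8,0,-0.07,0,0,0,1],
    [-1.8,0,0,0,0,0,1]
  ]
}}

```text
clock: 8.45
position: [0.5346, -0.0021, 0.0642]
tool_rot: [-3.141, -0.002, 0.263]
force: [-2.0, 1.7, 24.4]
grip_width: 0.0853
finger_force: 12.0
```

Call:
{"api": "play_rows", "payload": {
  "motion": [
    [0.4,0,0,0,0,0,1],
    [1.4,0,0,0,0,0,1],
    [2.5,0,0,0,0,0,1],
    [3.3,0,0,0,0,0,1],
    [3.6,0,0,0,0,0,1]
  ]
}}

```text
clock: 8.95
position: [0.5705, 0.0077, 0.0645]
tool_rot: [3.141, -0.003, 0.263]
force: [-0.2, 2.5, 17.9]
grip_width: 0.0855
finger_force: 8.8
```

```bash
python3 look.py scene
```

```text
clock 8.95 tcp s,t,z -0.0008 0.0152 0.0645 yaw 0.2634 F [-0.2  2.5 17.9]
scene {'s': -0.0086, 'ang': 0.001, 'z': 0.046, 't0': -0.0667, 't1': 0.0915, 'n': 1500.0, 'rms': 0.0018}
```

Call:
{"api": "play_rows", "payload": {
  "motion": [
    [0,0,-0.6,0,0,0,1],
    [-1.3,0,-0.6,0,0,0,1],
    [-1.3,0,-0.2,0,0,0,1],
    [-1.3,0,-0.07,0,0,0,1],
    [-1.3,0,0,0,0,0,1]
  ]
}}

```text
clock: 9.5
position: [0.5573, 0.004, 0.0645]
tool_rot: [-3.141, -0.003, 0.263]
force: [-1.8, 2.4, 29.8]
grip_width: 0.0855
finger_force: 14.4
```

Call:
{"api": "play_rows", "payload": {
  "motion": [
    [0.3,0,0,0,0,0,1],
    [0.8,0,0,0,0,0,1],
    [1.3,0,0,0,0,0,1],
    [1.6,0,0,0,0,0,1],
    [1.7,0,0,0,0,0,1]
  ]
}}

```text
clock: 10.0
position: [0.574, 0.0086, 0.0646]
tool_rot: [3.142, -0.003, 0.263]
force: [-1.5, 3.3, 22.1]
grip_width: 0.0854
finger_force: 10.8
```

```bash
python3 look.py scene
```

```text
clock 10.0 tcp s,t,z 0.0028 0.0152 0.0646 yaw 0.2632 F [-1.5  3.3 22.1]
scene {'s': 0.0002, 'ang': -0.0023, 'z': 0.046, 't0': -0.0663, 't1': 0.091, 'n': 1413.0, 'rms': 0.0018}
```

Call:
{"api": "play_rows", "payload": {
  "motion": [
    [0,0,0,0,0,0,1],
    [0,0,-0.3,0,0,0,1],
    [0,0,-1.5,0,0,0,1],
    [0,0,-5,0,0,0,1],
    [0,0,-9,0,0,0,1]
  ]
}}

```text
clock: 10.55
position: [0.5714, 0.0078, 0.1545]
tool_rot: [3.141, 0.002, 0.262]
force: [0.8, 0.8, 0.9]
grip_width: 0.0855
finger_force: 0.0
```

Call:
{"api": "play_rows", "payload": {
  "motion": [
    [0,0,-4,0,0,0,1],
    [-1,-4,-6,0,0,0,1],
    [-2,-9,-6,0,0,0,1],
    [-3,-14,-6,0,0,0,1],
    [-4,-19,-6,0,0,0,1]
  ]
}}

```text
clock: 11.05
position: [0.4843, 0.18, 0.2145]
tool_rot: [-3.141, -0.001, 0.262]
force: [1.0, 1.0, -0.2]
grip_width: 0.0854
finger_force: 0.0
```

Call:
{"api": "play_rows", "payload": {
  "motion": [
    [0,-4,0,0,0,0,1],
    [0,-8,0,0,0,0,1],
    [0,-12,0,0,0,0,1],
    [0,-14,0,0,0,0,1],
    [0,-14,0,0,0,0,1]
  ]
}}

```text
clock: 11.55
position: [0.4477, 0.3168, 0.2138]
tool_rot: [-3.141, 0.0, 0.267]
force: [-0.0, 0.0, 0.1]
grip_width: 0.0853
finger_force: 0.0
```

```bash
python3 look.py scene top; python3 -c "
import cv2,glob
f=sorted(glob.glob('pics/l_top_11*'))[-1];p=cv2.imread(f)
cv2.imwrite('pics/crop2.png',cv2.resize(p[150:330,180:380],None,fx=3.3,fy=3.3,interpolation=cv2.INTER_CUBIC))"
```

```text
clock 11.55 tcp s,t,z -0.0385 0.3457 0.2138 yaw 0.2672 F [-0.   0.   0.1]
scene {'s': -0.0001, 'ang': 0.0015, 'z': 0.0461, 't0': -0.0666, 't1': 0.0917, 'n': 1491.0, 'rms': 0.0017}
top {'s': 0.0, 'ang': -0.002, 'z': 0.0468, 't0': -0.0637, 't1': 0.0945, 'n': 1873.0, 'rms': 0.0018}
```

View pics/crop2.png

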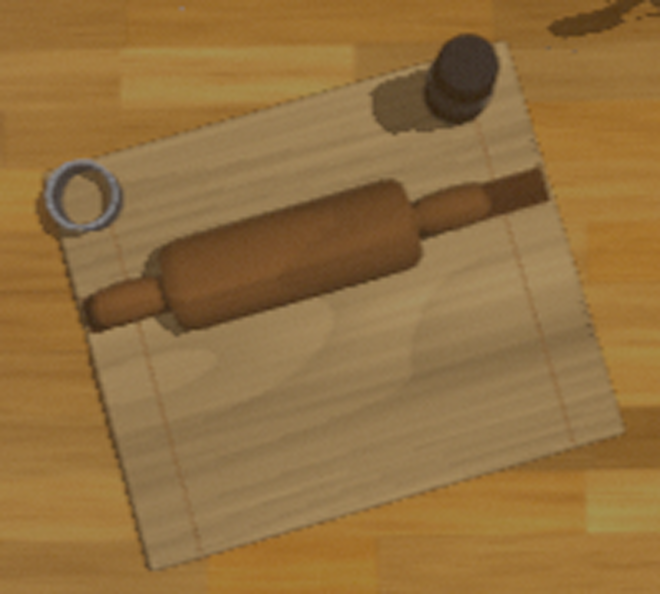

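The crop shows the pin lying along the strip, with handle tips at (87,310) and (490,200) and fitted offset about 0 mm and angle about 0.1°. The grinder (465,65) and cutter (84,195) have not moved.

```bash
python3 -c "
from workcell import bot
print(bot.job_done())"
```

```text
the job is handed in; nothing more can be done
None
```

I rolled the pin onto the dark strip in eight fingertip strokes and handed the job in: it rests within about 1 mm of the strip's centre line and in line with it, still about 14 mm left of the board's middle along the strip as at the start, with grinder and cutter unmoved.

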